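# Uncover the bottle-warming bath with the lid lifter

## Task

Open the warming bath so that the vials inside can be reached: pick up the standing lifter by its orange handle, hook it under the bail of the blue lid, and lift the lid off and lower it gently onto the middle of the round cork mat, keeping it level and never touching it with the gripper. Then unhook the lifter and stand it upright on the desk, clear of the lid. Leave the other bottles and the jar alone.

Things in the scene. Friction and masses are not known exactly. Their poses are not given: they have to be found in the camera images.
- lifter: Loose C-shaped steel hook (sizes in mm), 0.22 kg, orange handle on top, standing on its own flat foot. Origin: underside of the foot, right below the handle; z up, +x the way the open side of the C points. Foot plate 6 thick, 40 wide (y), x -32 to 26; on it an upturned lip, x 10 to 16, top at z 16. Back stem 24 wide, x -24 to -12, up to z 64. Top arm, underside at z 56.
- lifter_grip (a point): On the lifter's square orange handle (24 x 24 mm, z 60 to 112 above the foot's underside), 90 above the lifter's origin: the place to grip it from above. Axes as the lifter's.
- lifter_seat (a point): Top of the lifter's foot plate between stem and lip, 6 mm above the lifter's origin: a bar that rests here (free space x -12 to 10) hangs right below the handle.
- lid: Loose round lid (sizes in mm), 0.22 kg: blue disc, diameter 140, 5 thick, over a steel locating step, diameter 112, 6 high. Origin: centre of the step's underside; z up; disc top at z 11. A dark bail stands on it: posts at y -42 and +42, joined by a level bar. On the bath the disc lies on the rim, the step reaching 6 into it with 5 play all round; nothing else holds it.
- bail (a point): Middle of the lid's bail bar, on its axis, 56 mm above the lid's origin; bar diameter 8 mm, along the lid's y. 41 is free between disc and bar, 76 between the posts. The bail can be entered along the lid's +x or -x.
- bath: Fixed round aluminium warming bath with a black foot band, outer diameter 132 mm, 65 high, wall 5, holding amber vials that end at 48. Origin: centre of its underside, on the desk.
- mat: Fixed round cork mat, diameter 210 mm, 4 mm thick. Origin: centre of its underside, on the desk; its top is at z = 4 mm. The lid placed here stands on its step.
- bottle_a: Bystander: loose aluminium bottle with black cap, diameter 36 mm, 85 high. Origin: centre of its underside.
- bottle_b: Bystander: the same kind of aluminium bottle, diameter 36 mm, 85 high. Origin: centre of its underside.
- vial_amber: Bystander: loose amber vial with black cap, diameter 28 mm, 55 high. Origin: centre of its underside.
- jar_white: Bystander: loose white jar with red lid, diameter 52 mm, 42 high. Origin: centre of its underside.
Things that resemble listed ones, but are neither listed nor needed, are in the scene too. Several things look just like the lifter: the one meant starts nearest to the robot's base. Several things have the shape of the mat; the one meant has the colours described above.

How it is judged:
By the outcome, as a careful person would: the job done as asked, in the order asked, and still so for the second after the job is handed in, with the robot touching nothing.
It also fails if it takes over 64 s, if anything falls off the work surface, if the arm or the gripper's body presses on something with over 40 N, if the wrist force passes 120 N, or if a joint passes its speed limit or range.

## Robot

A 7-joint arm with a two-finger parallel gripper is mounted at the origin on the work surface. World frame = base frame: x ahead of the robot, y to its left, z up, the work surface at z = 0. Lengths are in m, angles in rad, forces in N, time in s.
With the tool pointing down it reaches from about 0.4 to 0.85 m from the base axis. Payload 4.5 kg.
Tool frame: the origin (TCP) lies at the very end of the fingers, on their centre line; the grasp point (between the pads) lies 19 mm behind it; z points along the fingers, y is the line along which they close (so a half turn about z gives the same grasp; the last joint's range is limited). The gripper opens to 88 mm and grips with 3 to 60 N. Pads are 18 mm wide; open, the fingers measure 123 mm over their backs; the gripper's body (75 mm by 187 mm) begins 45 mm behind the grasp point.
Start: joints at [-1.169, 0.689, -0.195, 1.565, 0.157, 0.902, -0.215], TCP at [0.225, 0.583, 0.239] pointing down, gripper open.
Joint ranges: [-3.01, 3.01], [-0.46, 2.08], [-1.47, 1.51], [0.13, 2.56], [-1, 4.14], [0.04, 2.09], [-2.66, 2.66]. Speed limits (rad/s): [2.57, 2.57, 3.14, 3.14, 3.14, 3.14, 3.14].

## Interface

Orientations are given as a 3x3 rotation matrix whose columns are the frame's x, y, z axes.
In Python, from plant import ctrl, camera, ticket gives the robot as it stands.
- The arm moves only by the tool drive_tool, never from a script. Its argument "motion" is one flat list of numbers, 7 for each row, row after row: the shift along the tool's x, y, z in cm, then the turn, a rotation vector about the tool's x, y, z in degrees, then the finger opening in cm, from 0 to 8.81. In form: [dx, dy, dz, wx, wy, wz, fingers, dx, dy, dz, wx, wy, wz, fingers, ...]. A call has 1 to 20 rows; each row shifts and turns the commanded pose from where the row before left it, along the tool's axes as they then stand; what a row does not reach is not made up. A row lasts 1/8 s, in which the tool goes at most 62.5 mm and 10.7 degrees, less where a joint would pass 70% of its speed; a pose out of reach is approached as far as the arm can. A call is refused whole if a number of a shift passes 6.25 or a number of a turn 10.7, either way. A call with a gripper value outside its range is refused whole. The fingers move at their own pace and stop on an object; the grip force is fixed at half the most. Time passes only in rows, so rows that do not move let the fingers close. It gives the time, the measured TCP pose, the force, the opening and the grip force at its end, in the units of the state.
- ctrl.get_state(): the state, without advancing time (a new reading comes with each control period).
- camera(name): name is "side" or "top"; returns a dict with "pixels" (480x640x3 uint8, blue, green, red), "fx", "fy", "cx", "cy" (pixels), "R" (3x3) and "t" (3): a world point X has camera coordinates R X + t. Camera axes: x right, y down, z forward; pixel columns grow to the right and rows downward; lengths in m; the calibration is good to about 2 mm. A picture is of the moment at which its call begins. There is no depth.
- ticket.sign_off(): hands the job in; it is judged then, once.
The state is a dict: "time": time; "qpos": joint angles; "joint_vel": joint speeds; "joint_torque": joint torques, N m; "ee_pos": TCP position; "tool_rot": TCP orientation; "ft_force": force on the tool from outside, world axes, zero at the start; "wrist_torque": the same for the moment, N m; "gripper_width": opening from 0.0 (shut) to 1.0 (fully open); "finger_force": force on a finger pad.
Only numpy, scipy, OpenCV 4.12 (cv2) and the standard library are available. Lean on these libraries where they do the work, as an engineer would, in place of code of your own. Each camera call takes 0.05 s, during which the arm holds its last target. There are 200 camera calls.

## Working session

There is one attempt and no reset: what is moved stays moved. The work goes in short steps, Python scripts to look and compute and a tool call to move; the robot and the scene stay as the last step left them, time stands still between calls to the robot, and variables do not carry over. Pictures are saved under pics/ and viewed, at most 10 in all, crops included, and the job is handed in when it is done.

Besides the shell and the picture viewer there is one more tool, called after "Call:" as name(argument=value, ...) on one line, values as JSON. drive_tool: Moves the arm, as the interface text tells. Its arguments: {"type":"object","properties":{"motion":{"type":"array"}},"required":["motion"]}

```bash
mkdir -p pics
cat > h.py <<'E'
import numpy as np, cv2
from plant import ctrl, camera, ticket
def ray(c,u,v,z):
    R=np.array(c["R"]);t=np.array(c["t"])
    o=-R.T@t; d=R.T@np.array([(u-c["cx"])/c["fx"],(v-c["cy"])/c["fy"],1.])
    return o+d*(z-o[2])/d[2]
def proj(c,X):
    p=np.array(c["R"])@np.array(X)+np.array(c["t"]); return c["fx"]*p[0]/p[2]+c["cx"],c["fy"]*p[1]/p[2]+c["cy"]
E
python3 - <<'E'
from h import *
import pickle
for n in("top","side"):
    c=camera(n); cv2.imwrite(f"pics/{n}0.png",c["pixels"]); pickle.dump(c,open(n+"0.pkl","wb"))
    R=np.array(c["R"]);print(n,-R.T@np.array(c["t"]),R.round(2).tolist(),c["fx"])
s=ctrl.get_state();print(s)
E
```

```text
top [ 0.42499185 -0.00142127  1.17564004] [[0.02, -1.0, 0.02], [-0.99, -0.02, -0.14], [0.14, -0.01, -0.99]] 472.8424853311334
side [0.50325339 0.67698975 0.93315531] [[-1.0, -0.09, -0.0], [-0.07, 0.78, -0.62], [0.06, -0.62, -0.78]] 470.2480001622426
{'time': 0.1, 'qpos': array([-1.16917974,  0.68990515, -0.19453447,  1.56623063,  0.15729137,
        0.90248891, -0.2150982 ]), 'joint_vel': array([ 0.00071112, -0.00195393,  0.00057752, -0.00309311, -0.00205058,
       -0.00154914, -0.0004904 ]), 'joint_torque': array([-3.63818755e-03, -5.28504431e+01, -1.27192140e+00, -1.53839904e+01,
       -5.26883290e-02,  1.99213151e-03,  4.03204194e-05]), 'ee_pos': array([0.22456511, 0.58266002, 0.23798995]), 'tool_rot': array([[-9.33144441e-01,  3.59501333e-01, -4.94096139e-04],
       [ 3.59501658e-01,  9.33143134e-01, -1.56533770e-03],
       [-1.01678569e-04, -1.63831455e-03, -9.99998653e-01]]), 'ft_force': array([-0.59717128, -0.21245691, -0.21094044]), 'wrist_torque': array([-0.01255318, -0.03393422, -0.03851965]), 'finger_force': 0.0, 'gripper_width': 1.000335803537974}
```

View pics/top0.png

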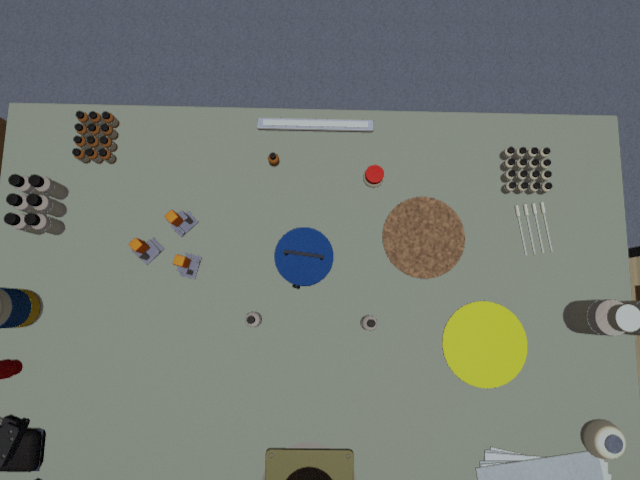

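View pics/side0.png

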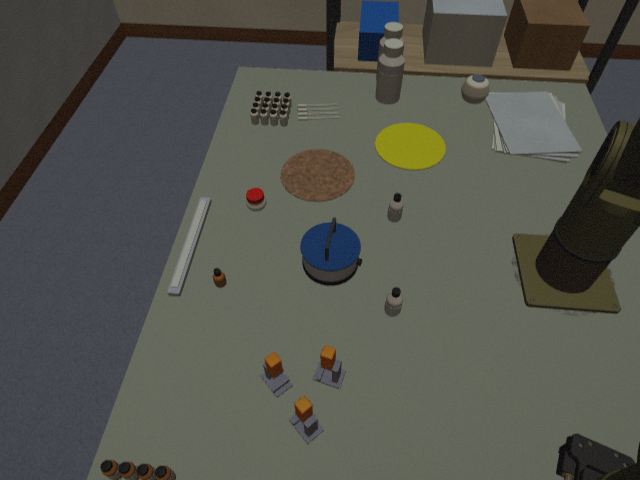

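The top view shows three lifter lookalikes with orange handles at (175,217), (139,245) and (182,262). The lid is at (304,257) with its bail running roughly left to right. The cork mat is at (424,237), and the yellow disc at (485,345) has the same shape but the wrong colour.

```bash
cat > m.py <<'E'
from h import *
import pickle
C={n:pickle.load(open(n+"0.pkl","rb")) for n in("top","side")}
def comps(mask,amin):
    n,l,s,ce=cv2.connectedComponentsWithStats(mask.astype(np.uint8)); return [(s[i],ce[i],l==i) for i in range(1,n) if s[i][4]>=amin]
for n,c in C.items():
    hsv=cv2.cvtColor(c["pixels"],cv2.COLOR_BGR2HSV); H,S,V=cv2.split(hsv)
    print(n)
    for s,ce,m in comps((H>8)&(H<22)&(S>200)&(V>130),30):
        print("orange",s,ce.round(1),ray(c,*ce,.1).round(4),np.hypot(*ray(c,*ce,.1)[:2]).round(3))
    for s,ce,m in comps((H>100)&(H<125)&(S>150)&(V>60),800):
        cn=cv2.convexHull(cv2.findContours(m.astype(np.uint8),0,1)[0][0])
        e=cv2.fitEllipse(cn);z=.065+.005
        print("blue",s,e,ray(c,*e[0],z).round(4))
    for s,ce,m in comps(cv2.morphologyEx(((H>3)&(H<18)&(S>70)&(S<190)&(V>60)).astype(np.uint8),cv2.MORPH_CLOSE,np.ones((5,5))),2000):
        e=cv2.fitEllipse(cv2.convexHull(cv2.findContours(m.astype(np.uint8),0,1)[0][0])); print("brown",s,e,ray(c,*e[0],.004).round(4))
a=C["top"]["pixels"][195:300,120:220]; b=C["side"]["pixels"][340:445,250:350]
d=C["top"]["pixels"][222:297,264:344];f=C["side"]["pixels"][215:290,295:375]
rs=lambda x,w,h:cv2.resize(x,(w,h),interpolation=3)
cv2.imwrite("pics/crop.png",np.vstack([np.hstack([rs(a,400,300*1),rs(b,400,300)]),np.hstack([rs(d,400,300),rs(f,400,300)])]))
E
python3 m.py
```

```text
top
blue [ 275  228   58   58 2460] ((303.4968566894531, 256.2635803222656), (57.41340255737305, 57.7446403503418), 40.0781135559082) [0.5492 0.0215 0.07  ]
brown [ 382  197   83   81 5220] ((423.1334533691406, 237.20419311523438), (80.11357116699219, 82.80792999267578), 122.71908569335938) [ 0.6103 -0.2769  0.004 ]
side
orange [322 346  13  13  54] [328.1 350.4] [0.5321 0.2953 0.1   ] 0.609
orange [265 353  15  14  79] [271.9 358.3] [0.6356 0.3207 0.1   ] 0.712
blue [ 360    1   39   33 1018] ((378.2746887207031, 14.958108901977539), (36.768009185791016, 45.75102233886719), 55.610313415527344) [ 0.4624 -1.0679  0.07  ]
blue [ 301  223   59   48 2043] ((329.9438781738281, 246.392333984375), (47.146785736083984, 59.30226135253906), 90.70699310302734) [0.551  0.0266 0.07  ]
brown [ 281  149   74   53 3045] ((317.213134765625, 174.91427612304688), (52.16679382324219, 73.90166473388672), 89.10466003417969) [ 0.6114 -0.2705  0.004 ]
```

View pics/crop.png

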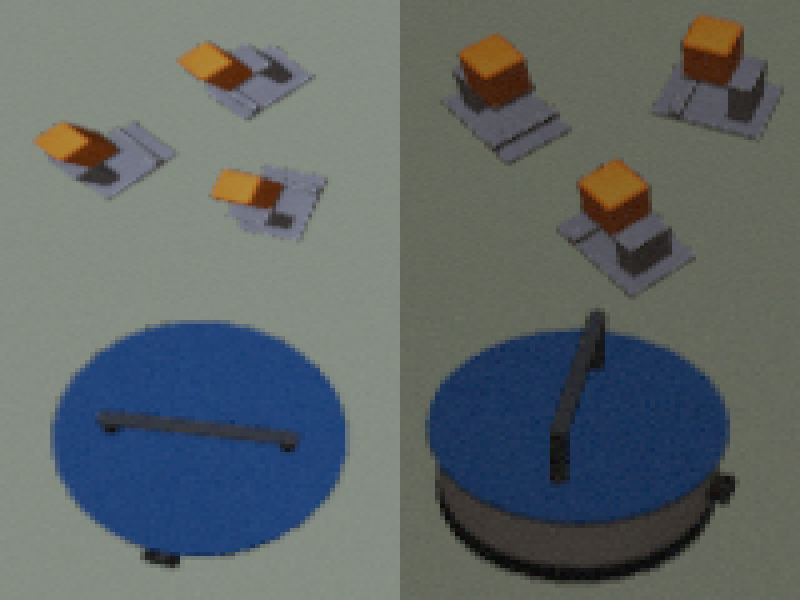

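The crop shows the lifters at top (175,217), (139,245) and (182,262), matching side (274,360), (304,405) and (328,355). The one at (182,262) looks nearest the base, with its stem toward the robot and its open side facing roughly +x. Next I'll measure it precisely.

```bash
cat > m2.py <<'E'
from m import *
def circ(P):
    A=np.c_[2*P[:,:2],np.ones(len(P))]; s=np.linalg.lstsq(A,(P[:,:2]**2).sum(1),rcond=None)[0]; return s[:2].round(4),np.sqrt(s[2]+s[:2]@s[:2]).round(4)
print("-----")
for n,c in C.items():
    H,S,V=cv2.split(cv2.cvtColor(c["pixels"],cv2.COLOR_BGR2HSV))
    for lab,mk,z,rg in(("lid",(H>100)&(H<125)&(S>150)&(V>40),.07,.07),("mat",cv2.morphologyEx(((H>3)&(H<18)&(S>70)&(S<190)&(V>50)).astype(np.uint8),cv2.MORPH_CLOSE,np.ones((5,5))),.004,.105)):
        for s,ce,m in comps(mk,1500):
            hull=cv2.convexHull(cv2.findContours(m.astype(np.uint8),0,1)[0][0])[:,0]
            print(n,lab,circ(np.array([ray(c,u,v,z) for u,v in hull])))
            if lab=="lid":
                hm=np.zeros_like(H);cv2.fillConvexPoly(hm,hull,1);hm=cv2.erode(hm,np.ones((5,5)))
                d=comps((hm>0)&(V<100)&(S<140),15)
                for s2,c2,m2 in d:
                    ys,xs=np.nonzero(m2);P=np.array([ray(c,u,v,.117)[:2] for u,v in zip(xs,ys)])
                    vx=cv2.fitLine(P.astype(np.float32),2,0,.001,.001).ravel();print("  bail",s2,vx,"lid x yaw",np.degrees(np.arctan2(-vx[0],vx[1])),ray(c,*c2,.115))
    om=((H>5)&(H<25)&(S>150)&(V>60))
    for s,ce,m in comps(om,40):
        if s[4]>400 or s[2]>40: continue
        t=m&(V>0.75*np.percentile(V[m],95))
        r=cv2.minAreaRect(np.argwhere(t)[:,::-1].astype(np.float32)); q=np.array([ray(c,*p,.112)[:2] for p in cv2.boxPoints(r)])
        e=q[1]-q[0]; cen=np.argwhere(t)[:,::-1].mean(0)
        print(n,"orange",s,t.sum(),cen.round(1),ray(c,*cen,.112)[:2].round(4),"dist",np.hypot(*ray(c,*cen,.112)[:2]).round(3),"yaw mod90",np.degrees(np.arctan2(e[1],e[0]))%90, np.linalg.norm(e),np.linalg.norm(q[2]-q[1]))
        # foot: greyish-blue plate around
E
python3 m2.py | sed -n '/-----/,$p'
```

```text
-----
top lid (array([0.5497, 0.0214]), np.float64(0.0679))
  bail [283 250  41  10 147] [0.12070627 0.99268824 0.55001456 0.02187473] lid x yaw -6.932865 [0.55024946 0.02191582 0.115     ]
top mat (array([ 0.6116, -0.277 ]), np.float64(0.1033))
top orange [ 91 113  10   9  42] 34 [ 96.1 118.2] [0.861  0.5137] dist 1.003 yaw mod90 44.352882736639444 0.020142780849083546 0.01303930660791364
top orange [ 78 125   9   9  40] 33 [ 82.3 129.8] [0.832  0.5431] dist 0.994 yaw mod90 55.42713389149826 0.021378788996403393 0.011610669623360463
top orange [103 126   9   9  42] 35 [108.2 130.4] [0.8318 0.4831] dist 0.962 yaw mod90 44.11470821731066 0.021550856041035106 0.013261842128496562
top orange [ 89 138   9   9  40] 32 [ 94.4 142.4] [0.8019 0.5126] dist 0.952 yaw mod90 49.65665087130257 0.021106128995895316 0.012106452913996838
top orange [101 138  11   9  42] 32 [107.1 142.8] [0.8015 0.4831] dist 0.936 yaw mod90 49.518272726983476 0.019529766416526033 0.012088500927312461
top orange [ 88 150   9   9  41] 33 [ 93.  154.9] [0.7716 0.5132] dist 0.927 yaw mod90 49.53952539038255 0.01935904234
[... 1542 characters left out ...]
6 [302.8 404.2] [0.5667 0.4041] dist 0.696 yaw mod90 51.23252474625491 0.023025587512297736 0.02242845278620816
side orange [102 461  15  15  75] 65 [111.1 469. ] [0.8598 0.5348] dist 1.013 yaw mod90 68.44923156677525 0.02081731358172407 0.014381977191560055
side orange [120 463  14  15  72] 69 [128.4 471.4] [0.8309 0.5355] dist 0.989 yaw mod90 63.05859929414669 0.020965022579980227 0.014682215984183612
side orange [138 464  14  16  72] 65 [146.6 472.9] [0.8013 0.535 ] dist 0.963 yaw mod90 73.55442279821717 0.020908425401089552 0.0144313662875262
side orange [156 467  14  13  64] 59 [164.9 474.8] [0.7715 0.5348] dist 0.939 yaw mod90 53.877871767771836 0.021316324997557045 0.01437140392938548
```

Lifter (182,262) is the nearest, at 0.61 m against 0.69 and 0.71 m. Target positions:

| Item | x, y (m) | Yaw |
|---|---|---|
| Lifter | (0.531, 0.3025) | -14° |
| Lid | (0.550, 0.0225) | -6.5° |
| Mat | (0.612, -0.276) | – |

Now I'll move above the lifter.

```bash
cat > go.py <<'E'
import sys; from h import *
# args: x y z lifter-yaw(deg): tool x=-lifter x, tool y=lifter y ; prints turn wz, then shifts (cm) in the turned axes
def plan(x,y,z,yaw):
    s=ctrl.get_state(); R=np.array(s["tool_rot"]); a=np.radians(yaw)
    T=np.array([[-np.cos(a),-np.sin(a),0],[-np.sin(a),np.cos(a),0],[0,0,-1]]).T
    T=np.c_[[-np.cos(a),-np.sin(a),0],[-np.sin(a),np.cos(a),0],[0,0,-1]]
    print("turn",np.degrees(cv2.Rodrigues(R.T@T)[0].ravel()).round(2),"shift cm",(T.T@(np.array([x,y,z])-s["ee_pos"])*100).round(2),"t",round(s["time"],2))
plan(*map(float,sys.argv[1:5]))
E
python3 go.py .531 .3025 .19 -14
```

```text
turn [-0.09  0.   -7.07] shift cm [-36.51 -19.77   4.8 ] t 0.1
```

Call:
drive_tool(motion=[0,0,0,-0.1,0,-7.1,5.5,-1.5,-0.8,0,0,0,0,5.5,-2.5,-1.4,0,0,0,0,5.5,-3,-1.6,0,0,0,0,5.5,-3,-1.6,0,0,0,0,5.5,-3,-1.6,0,0,0,0,5.5,-3,-1.6,0.4,0,0,0,5.5,-3,-1.6,0.8,0,0,0,5.5,-3,-1.6,0.8,0,0,0,5.5,-3,-1.6,0.8,0,0,0,5.5,-3,-1.6,0.8,0,0,0,5.5,-3,-1.7,0.8,0,0,0,5.5,-2.5,-1.4,0.4,0,0,0,5.5,-1.5,-1,0,0,0,0,5.5,-0.5,-0.7,0,0,0,0,5.5,0,0,0,0,0,0,5.5,0,0,0,0,0,0,5.5])

```text
time: 2.22
ee_pos: [0.5205, 0.3067, 0.1907]
tool_rot: [[-0.971, 0.24, 0.0], [0.24, 0.971, 0.003], [0.0, 0.003, -1.0]]
ft_force: [-0.2, 0.9, -0.1]
gripper_width: 0.621
finger_force: 0.0
```

```bash
python3 go.py .531 .3025 .071 -14
python3 - <<'E'
from h import *
T=camera("top");S=camera("side")
rs=lambda x:cv2.resize(x,(400,400),interpolation=3)
cv2.imwrite("pics/pre.png",np.hstack([rs(T["pixels"][195:315,110:230]),rs(S["pixels"][280:430,250:400])]))
E
```

```text
turn [ 0.16 -0.03  0.13] shift cm [-1.12 -0.16 11.97] t 2.23
```

View pics/pre.png

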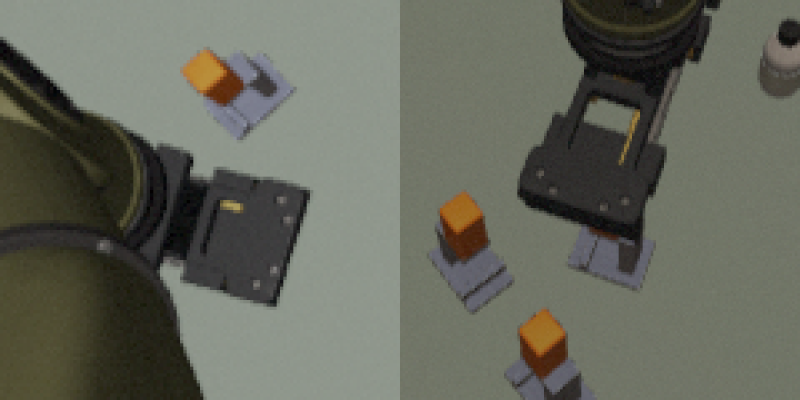

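The gripper is over the intended lifter, and the neighbouring lifters are clear. Now I'll centre, descend and grip.

Call:
drive_tool(motion=[-0.6,-0.1,0.5,0.2,0,0.1,5.5,-0.5,-0.1,1.5,0,0,0,5.5,0,0,2,0,0,0,5.5,0,0,2,0,0,0,5.5,0,0,2,0,0,0,5.5,0,0,2,0,0,0,5.5,0,0,1.2,0,0,0,5.5,0,0,0.8,0,0,0,5.5,0,0,0,0,0,0,5.5,0,0,0,0,0,0,5.5])

```text
time: 3.58
ee_pos: [0.532, 0.3009, 0.071]
tool_rot: [[-0.97, 0.243, 0.001], [0.243, 0.97, -0.001], [-0.001, -0.001, -1.0]]
ft_force: [-0.1, -0.7, 0.6]
gripper_width: 0.627
finger_force: 0.0
```

Call:
drive_tool(motion=[0,0,0,0,0,0,3.5,0,0,0,0,0,0,2.6,0,0,0,0,0,0,2.2,0,0,0,0,0,0,1.8,0,0,0,0,0,0,1.5,0,0,0,0,0,0,1.5,0,0,0,0,0,0,1.5])

```text
time: 4.45
ee_pos: [0.5317, 0.3008, 0.0705]
tool_rot: [[-0.97, 0.243, -0.0], [0.243, 0.97, -0.001], [-0.0, -0.001, -1.0]]
ft_force: [0.4, 0.1, -0.2]
gripper_width: 0.274
finger_force: 30.2
```

Call:
drive_tool(motion=[0,0,-0.5,0,0,0,1.5,0,0,-1.5,0,0,0,1.5,0,0,-2,0,0,0,1.5,0,0,-2,0,0,0,1.5,0,0,-2,0,0,0,1.5,0,0,-2,0,0,0,1.5,0,0,-2,0,0,-2.5,1.5,0,0,-1,0,0,-2.5,1.5,0,0,-0.5,0,0,-2.5,1.5,0,0,0,0,0,0,1.5])

```text
time: 5.7
ee_pos: [0.5317, 0.3008, 0.2059]
tool_rot: [[-0.993, 0.115, 0.0], [0.115, 0.993, -0.001], [-0.0, -0.001, -1.0]]
ft_force: [-0.1, -0.1, -1.5]
gripper_width: 0.266
finger_force: 30.2
```

```bash
python3 go.py .475 .031 .205 -6.5
```

```text
turn [-0.08  0.01 -0.08] shift cm [  2.58 -27.45   0.09] t 5.7
```

Call:
drive_tool(motion=[0.1,-0.8,0,0,0,0,1.5,0.2,-1.6,0,0,0,0,1.5,0.2,-2.2,0,0,0,0,1.5,0.2,-2.5,0,0,0,0,1.5,0.2,-2.5,0,0,0,0,1.5,0.2,-2.5,0,0,0,0,1.5,0.2,-2.5,0,0,0,0,1.5,0.2,-2.5,0,0,0,0,1.5,0.2,-2.5,0,0,0,0,1.5,0.2,-2.5,0,0,0,0,1.5,0.2,-2.5,0,0,0,0,1.5,0.2,-1.6,0,0,0,0,1.5,0.2,-0.9,0,0,0,0,1.5,0.1,-0.4,0,0,0,0,1.5,0,0,0,0,0,0,1.5,0,0,0,0,0,0,1.5])

```text
time: 7.7
ee_pos: [0.4746, 0.0315, 0.2059]
tool_rot: [[-0.994, 0.113, 0.0], [0.113, 0.994, -0.001], [-0.0, -0.001, -1.0]]
ft_force: [-0.0, 0.2, -2.3]
gripper_width: 0.268
finger_force: 30.2
```

```bash
python3 go.py .475 .031 .1525 -6.5;  python3 - <<'E'
from h import *
T=camera("top");S=camera("side")
rs=lambda x,h:cv2.resize(x,(400,h),interpolation=3)
cv2.imwrite("pics/app.png",np.hstack([rs(T["pixels"][200:320,250:370],400),rs(S["pixels"][170:310,290:430],400)]))
E
```

```text
turn [-0.06  0.01 -0.  ] shift cm [-0.05 -0.05  5.34] t 7.7
```

View pics/app.png

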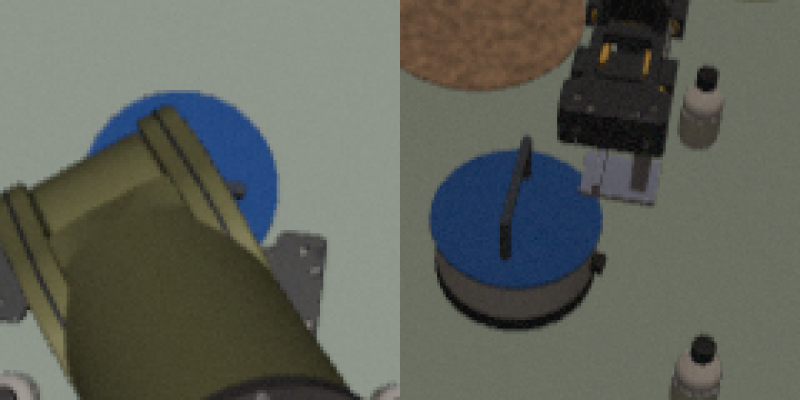

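The side view shows the lifter level in the gripper. Its near foot edge runs from (352,236) to (380,241), and it stands in front of the bail, which is at about (332,240).

Run:
```python
from h import *
c=camera("side"); s=ctrl.get_state(); p=s["ee_pos"]; a=np.radians(-6.5); X=np.array([np.cos(a),np.sin(a)]);Y=np.array([-X[1],X[0]])
for lx,ly in((26,20),(-32,20)):
    w=p[:2]+X*lx/1e3+Y*ly/1e3; print("expected px",np.round(proj(c,[*w,p[2]-.0705]),1))
for q in((352.3,236.5),(380,241.4)):
    d=ray(c,*q,p[2]-.0705)[:2]-p[:2]; print("measured",(d@X*1e3).round(1),(d@Y*1e3).round(1))
m=np.array([.5503,.0225]);d=m-p[:2];print("bail rel",(d@X*1e3).round(1),(d@Y*1e3).round(1))
```

```text
expected px [351.7 237.7]
expected px [378.5 242. ]
measured 25.4 16.6
measured -34.9 17.8
bail rel 76.3 -0.1
```

Measured foot position agrees with the expected one to about 1–3 mm. I'll descend, enter the bail by 7.8 cm, then check.

Call:
drive_tool(motion=[0,0,0.8,0,0,0,1.5,0,0,1.5,0,0,0,1.5,0,0,1.5,0,0,0,1.5,0,0,1,0,0,0,1.5,0,0,0.5,0,0,0,1.5,0,0,0,0,0,0,1.5,-0.4,0,0,0,0,0,1.5,-0.8,0,0,0,0,0,1.5,-1,0,0,0,0,0,1.5,-1,0,0,0,0,0,1.5,-1,0,0,0,0,0,1.5,-1,0,0,0,0,0,1.5,-1,0,0,0,0,0,1.5,-0.8,0,0,0,0,0,1.5,-0.5,0,0,0,0,0,1.5,-0.3,0,0,0,0,0,1.5,0,0,0,0,0,0,1.5,0,0,0,0,0,0,1.5])

```text
time: 10.1
ee_pos: [0.5514, 0.0217, 0.1529]
tool_rot: [[-0.993, 0.114, -0.001], [0.114, 0.993, -0.002], [0.001, -0.002, -1.0]]
ft_force: [-0.1, 0.2, -1.6]
gripper_width: 0.269
finger_force: 30.2
```

```bash
python3 go.py .5503 .0225 .1525 -6.5;  python3 - <<'E'
from h import *
S=camera("side")
cv2.imwrite("pics/in.png",cv2.resize(S["pixels"][180:300,270:430],(800,600),interpolation=3))
E
```

```text
turn [-0.1  -0.03 -0.06] shift cm [0.12 0.07 0.04] t 10.1
```

View pics/in.png

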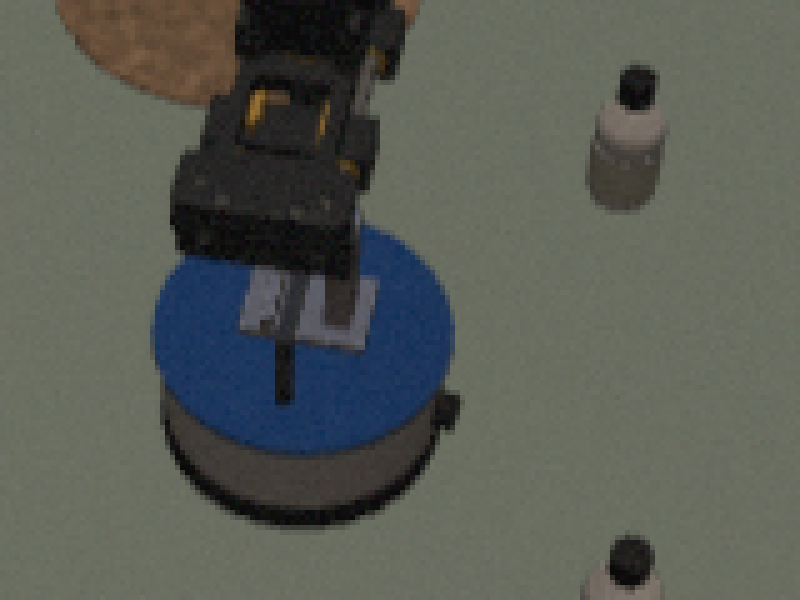

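The bail bar lies between the foot's lip and stem, and nothing has been touched. I'll raise slowly.

Call:
drive_tool(motion=[0,0,-0.4,0.1,0,0,1.5,0,0,-0.6,0,0,0,1.5,0,0,-0.6,0,0,0,1.5,0,0,-0.3,0,0,0,1.5,0,0,-0.1,0,0,0,1.5,0,0,-0.1,0,0,0,1.5,0,0,-0.1,0,0,0,1.5,0,0,-0.1,0,0,0,1.5,0,0,-0.1,0,0,0,1.5,0,0,-0.2,0,0,0,1.5,0,0,-0.3,0,0,0,1.5,0,0,-0.4,0,0,0,1.5,0,0,-0.5,0,0,0,1.5,0,0,-0.6,0,0,0,1.5,0,0,-0.8,0,0,0,1.5,0,0,-0.8,0,0,0,1.5,0,0,-0.8,0,0,0,1.5,0,0,-0.5,0,0,0,1.5,0,0,-0.2,0,0,0,1.5,0,0,0,0,0,0,1.5])

```text
time: 12.65
ee_pos: [0.5518, 0.0219, 0.2279]
tool_rot: [[-0.993, 0.115, -0.001], [0.115, 0.993, -0.003], [0.0, -0.003, -1.0]]
ft_force: [-0.0, -0.5, -4.1]
gripper_width: 0.265
finger_force: 30.1
```

```bash
python3 go.py .6125 -.2765 .2275 -6.5;  python3 - <<'E'
from h import *
S=camera("side")
cv2.imwrite("pics/up.png",cv2.resize(S["pixels"][160:295,250:430],(800,600),interpolation=3))
E
```

```text
turn [-0.2  -0.01 -0.08] shift cm [ -9.41 -28.96   0.04] t 12.65
```

View pics/up.png

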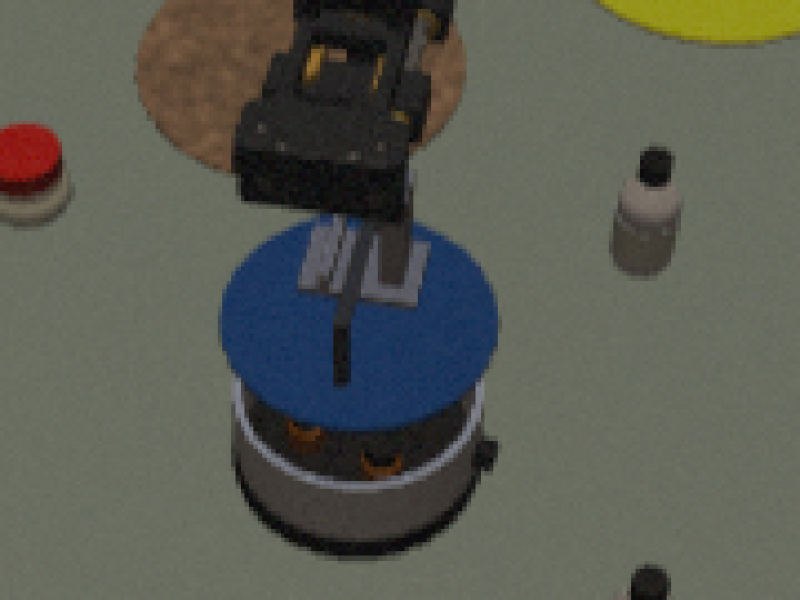

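The lid hangs level on the lifter, about 5 cm up, with the vials visible below. Next I'll carry it smoothly over the mat.

Call:
drive_tool(motion=[-0.1,-0.4,0,0,0,0,1.5,-0.3,-0.8,0,0,0,0,1.5,-0.4,-1.2,0,0,0,0,1.5,-0.5,-1.6,0,0,0,0,1.5,-0.6,-1.9,0,0,0,0,1.5,-0.6,-1.9,0,0,0,0,1.5,-0.6,-1.9,0,0,0,0,1.5,-0.6,-1.9,0,0,0,0,1.5,-0.6,-1.9,0,0,0,0,1.5,-0.6,-1.9,0,0,0,0,1.5,-0.6,-1.9,0,0,0,0,1.5,-0.6,-1.9,0,0,0,0,1.5,-0.6,-1.9,0,0,0,0,1.5,-0.7,-1.9,0,0,0,0,1.5,-0.7,-1.9,0,0,0,0,1.5,-0.5,-1.6,0,0,0,0,1.5,-0.4,-1.2,0,0,0,0,1.5,-0.3,-0.8,0,0,0,0,1.5,-0.1,-0.4,0,0,0,0,1.5,0,0,0,0,0,0,1.5])

```text
time: 15.2
ee_pos: [0.6121, -0.2757, 0.2288]
tool_rot: [[-0.993, 0.114, -0.001], [0.114, 0.993, -0.003], [0.0, -0.003, -1.0]]
ft_force: [-0.1, 0.3, -2.9]
gripper_width: 0.272
finger_force: 30.1
```

Call:
drive_tool(motion=[0,0,0,0,0,0,1.5,0,0,0,0,0,0,1.5])

```text
time: 15.45
ee_pos: [0.6122, -0.2753, 0.229]
tool_rot: [[-0.994, 0.114, -0.0], [0.114, 0.994, -0.003], [0.0, -0.003, -1.0]]
ft_force: [0.5, 0.3, -3.7]
gripper_width: 0.266
finger_force: 30.1
```

```bash
python3 go.py .6125 -.2765 .1205 -6.5;  cat > lid.py <<'E'
import sys;from h import *
z=float(sys.argv[1])
from scipy.optimize import least_squares
for n in("side","top"):
    c=camera(n);H,S,V=cv2.split(cv2.cvtColor(c["pixels"],cv2.COLOR_BGR2HSV))
    m=((H>100)&(H<125)&(S>150)&(V>40)).astype(np.uint8);m[:100]=0
    k,l,s,ce=cv2.connectedComponentsWithStats(m);i=1+s[1:,4].argmax();print(n,s[i])
    hull=cv2.convexHull(cv2.findContours((l==i).astype(np.uint8),0,1)[0][0])[:,0]
    P=np.array([ray(c,u,v,z)[:2] for u,v in hull])
    r=least_squares(lambda q:np.hypot(*(P-q[:2]).T)-.069,P.mean(0),loss="soft_l1",f_scale=.001);print(r.x.round(4),"rms mm",(r.fun.std()*1e3).round(2),
      "free fit",cv2.minEnclosingCircle((P*1e3).astype(np.float32)))
    if n=="side":cv2.imwrite(sys.argv[2],cv2.resize(c["pixels"][100:250,230:430],(800,600),interpolation=3))
E
python3 lid.py .120 pics/over.png
```

```text
turn [-0.18 -0.01 -0.02] shift cm [-0.04 -0.11 10.85] t 15.45
side [ 291  127   52   33 1129]
[ 0.6114 -0.2765] rms mm 0.36 free fit ((611.5252075195312, -276.2156677246094), 68.81839752197266)
top [ 405  210   60   49 1315]
[ 0.6123 -0.2757] rms mm 0.94 free fit ((610.1984252929688, -275.3410949707031), 68.20943450927734)
```

View pics/over.png

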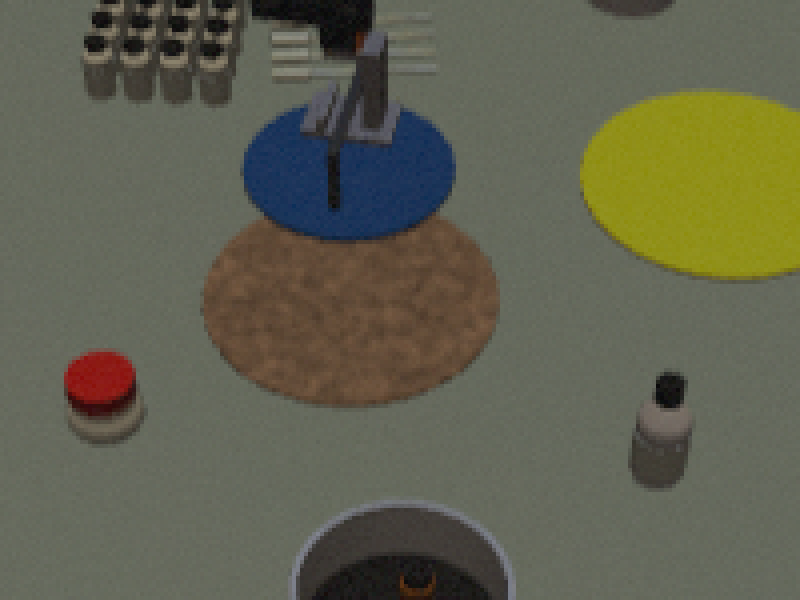

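The lid is level and centred over the mat to within about 1 mm. I'll lower it fast at first, then slowly near contact.

Call:
drive_tool(motion=[0,0,0.4,0,0,0,1.5,0,0,0.8,0,0,0,1.5,0,0,1,0,0,0,1.5,0,0,1,0,0,0,1.5,0,0,1,0,0,0,1.5,0,0,1,0,0,0,1.5,0,0,1,0,0,0,1.5,0,0,1,0,0,0,1.5,0,0,1,0,0,0,1.5,0,0,0.8,0,0,0,1.5,0,0,0.5,0,0,0,1.5,0,0,0.3,0,0,0,1.5,0,0,0.2,0,0,0,1.5,0,0,0,0,0,0,1.5])

```text
time: 17.3
ee_pos: [0.6121, -0.2763, 0.1289]
tool_rot: [[-0.993, 0.114, -0.0], [0.114, 0.993, -0.003], [-0.0, -0.003, -1.0]]
ft_force: [-0.6, -0.1, -3.6]
gripper_width: 0.265
finger_force: 30.1
```

Call:
drive_tool(motion=[0,0,0.1,0,0,0,1.5,0,0,0.1,0,0,0,1.5,0,0,0.1,0,0,0,1.5,0,0,0.1,0,0,0,1.5,0,0,0.1,0,0,0,1.5,0,0,0.1,0,0,0,1.5,0,0,0.1,0,0,0,1.5,0,0,0.1,0,0,0,1.5,0,0,0.1,0,0,0,1.5,0,0,0.1,0,0,0,1.5,0,0,0.1,0,0,0,1.5,0,0,0.1,0,0,0,1.5,0,0,0.1,0,0,0,1.5])

```text
time: 18.92
ee_pos: [0.6121, -0.2763, 0.1158]
tool_rot: [[-0.993, 0.114, -0.0], [0.114, 0.993, -0.003], [0.0, -0.003, -1.0]]
ft_force: [0.1, 0.6, -1.9]
gripper_width: 0.269
finger_force: 30.2
```

```bash
python3 go.py .6125 -.2765 .1005 -6.5; python3 lid.py .015 pics/set.png
```

```text
turn [-0.2  -0.   -0.07] shift cm [-0.04 -0.01  1.53] t 18.93
side [293 157  49  32 976]
[ 0.6105 -0.2738] rms mm 0.84 free fit ((610.9265747070312, -273.6165771484375), 68.39646911621094)
top [ 397  224   54   40 1017]
[ 0.6119 -0.2756] rms mm 1.44 free fit ((609.150146484375, -275.13262939453125), 67.78826141357422)
```

The load has come off, so the lid is standing on the mat. I'll lower 1.5 cm to free the bail, then back out.

Call:
drive_tool(motion=[0,0,0.3,0,0,0,1.5,0,0,0.5,0,0,0,1.5,0,0,0.5,0,0,0,1.5,0,0,0.2,0,0,0,1.5,0,0,0,0,0,0,1.5,0.3,0,0,0,0,0,1.5,0.6,0,0,0,0,0,1.5,1,0,0,0,0,0,1.5,1.2,0,0,0,0,0,1.5,1.5,0,0,0,0,0,1.5,1.7,0,0,0,0,0,1.5,1.7,0,0,0,0,0,1.5,1.7,0,0,0,0,0,1.5,1.7,0,0,0,0,0,1.5,1.7,0,0,0,0,0,1.5,1.7,0,0,0,0,0,1.5,1.2,0,0,0,0,0,1.5,0.7,0,0,0,0,0,1.5,0.3,0,0,0,0,0,1.5,0,0,0,0,0,0,1.5])

```text
time: 21.52
ee_pos: [0.4436, -0.2569, 0.1009]
tool_rot: [[-0.993, 0.114, 0.0], [0.114, 0.993, -0.003], [-0.001, -0.003, -1.0]]
ft_force: [0.6, 0.0, -1.4]
gripper_width: 0.269
finger_force: 30.2
```

```bash
python3 go.py .443 -.257 .0705 -6.5
python3 - <<'E'
from h import *
T=camera("top");S=camera("side")
rs=lambda x:cv2.resize(x,(400,400),interpolation=3)
cv2.imwrite("pics/out.png",np.hstack([rs(T["pixels"][180:380,330:530]),rs(S["pixels"][90:270,270:450])]))
E
```

```text
turn [-0.2   0.03 -0.07] shift cm [ 0.06 -0.01  3.04] t 21.52
```

View pics/out.png

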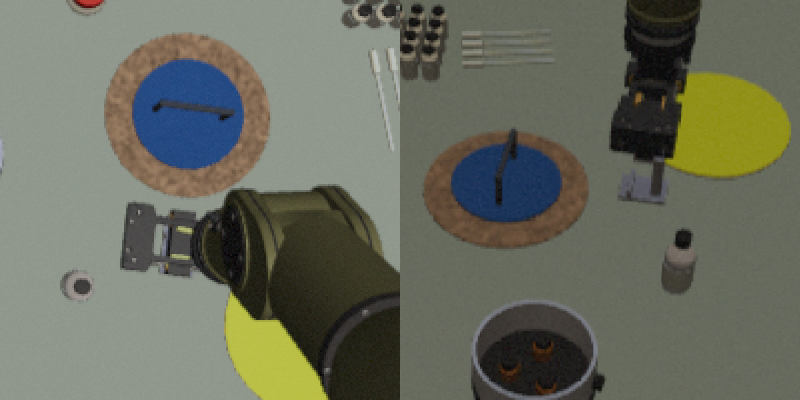

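The lid sits in the middle of the mat and the lifter is free and clear. I'll lower the lifter to the desk.

Call:
drive_tool(motion=[0,0,0.4,0.2,0,0,1.5,0,0,0.7,0,0,0,1.5,0,0,0.7,0,0,0,1.5,0,0,0.5,0,0,0,1.5,0,0,0.3,0,0,0,1.5,0,0,0.1,0,0,0,1.5,0,0,0.1,0,0,0,1.5,0,0,0.1,0,0,0,1.5,0,0,0.1,0,0,0,1.5,0,0,0,0,0,0,1.5,0,0,0,0,0,0,1.5])

```text
time: 23.0
ee_pos: [0.4432, -0.2571, 0.0709]
tool_rot: [[-0.993, 0.114, -0.001], [0.114, 0.993, -0.007], [0.0, -0.007, -1.0]]
ft_force: [0.4, -1.1, -1.8]
gripper_width: 0.269
finger_force: 30.2
```

Call:
drive_tool(motion=[0,0,0,-0.4,0,0,1.5,0,0,0.05,0,0,0,1.5,0,0,0.05,0,0,0,1.5,0,0,0,0,0,0,1.5])

```text
time: 23.5
ee_pos: [0.4433, -0.2573, 0.0704]
tool_rot: [[-0.993, 0.115, 0.0], [0.115, 0.993, -0.001], [-0.0, -0.001, -1.0]]
ft_force: [-0.9, -0.6, 4.1]
gripper_width: 0.272
finger_force: 30.2
```

Contact made (+4 N). I'll release and retreat upward.

Call:
drive_tool(motion=[0,0,0,0,0,0,2.6,0,0,0,0,0,0,3.2,0,0,0,0,0,0,4,0,0,0,0,0,0,5,0,0,0,0,0,0,5,0,0,-0.5,0,0,0,5,0,0,-1.5,0,0,0,5,0,0,-2,0,0,0,5,0,0,-2,0,0,0,5,0,0,-2,0,0,0,5,0,0,-2,0,0,0,5,0,0,-2,0,0,0,5,0,0,-2,0,0,0,5,0,0,-1,0,0,0,5,0,0,0,0,0,0,5])

```text
time: 25.38
ee_pos: [0.4434, -0.2573, 0.2207]
tool_rot: [[-0.993, 0.115, 0.001], [0.115, 0.993, -0.001], [-0.001, -0.001, -1.0]]
ft_force: [-0.7, -0.0, -0.1]
gripper_width: 0.573
finger_force: 0.0
```

```bash
python3 lid.py .015 pics/x.png
python3 - <<'E'
from h import *
T=camera("top");S=camera("side")
rs=lambda x:cv2.resize(x,(400,400),interpolation=3)
cv2.imwrite("pics/end.png",np.hstack([rs(T["pixels"][180:380,330:530]),rs(S["pixels"][90:270,270:450])]))
E
```

```text
side [ 293  155   49   34 1202]
[ 0.6106 -0.2732] rms mm 0.57 free fit ((610.9810791015625, -273.4880065917969), 68.49160766601562)
top [ 397  210   54   54 2141]
[ 0.6102 -0.2749] rms mm 0.46 free fit ((610.2565307617188, -275.6405029296875), 68.05998229980469)
```

View pics/end.png

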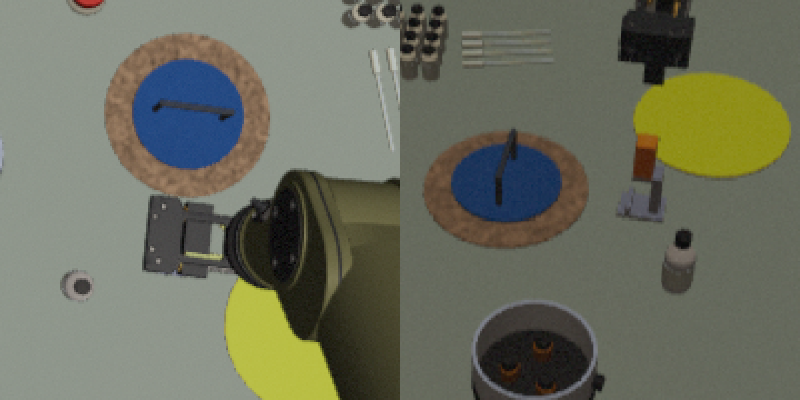

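The final picture shows the lid centred on the mat, the lifter upright on the desk, the bath open and the robot clear of everything.

```bash
python3 -c "
from plant import ticket
print(ticket.sign_off())"
```

```text
the job is handed in; nothing more can be done
None
```

The bath is open: the lid lies level within about 3 mm of the cork mat's centre, the lifter stands upright on the desk clear of it, and the job was handed in at about 25 s of the 64 s allowed.

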